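Clamp the shader frame in the repair jig

ROBOT

A 7-joint arm with a two-finger parallel gripper is mounted at the origin on the work surface. World frame = base frame: x ahead of the robot, y to its left, z up, the work surface at z = 0. Lengths are in m, angles in rad, forces in N, time in s.
With the tool pointing down it reaches from about 0.4 to 0.85 m from the base axis. Payload 10.4 kg.
Tool frame: the origin (TCP) lies midway between the tips of the shut fingers; the grasp point (between the pads) lies 19 mm behind it; z points along the fingers, y is the line along which they close (so a half turn about z gives the same grasp; the last joint's range is limited). The gripper opens to 87 mm and grips with 3 to 60 N. Pads are 19 mm wide; open, the fingers measure 117 mm over their backs; the gripper's body (75 mm by 190 mm) begins 51 mm behind the grasp point.
Start: joints at [-1.255, 0.332, -0.065, 1.46, 0.022, 1.35, -0.088], TCP at [0.208, 0.59, 0.184] pointing down, gripper open.
Joint ranges: [-2.6, 2.6], [-0.5, 2.12], [-1.47, 1.34], [0.16, 2.42], [-1.27, 4.41], [0.06, 2.06], [-2.6, 2.6]. Speed limits (rad/s): [2.22, 2.22, 2.79, 2.79, 3.14, 3.14, 3.14].

INTERFACE

Orientations are given as a unit quaternion [x, y, z, w].
In Python, from bench import r gives the robot as it stands.
- The arm moves only by the tool arm_command, never from a script. Its argument "moves" is one flat list of numbers, 4 for each row, row after row: the shift along the tool's x, y, z in cm, then the turn about the tool's z in degrees. A call has 1 to 12 rows; each row shifts and turns the commanded pose from where the row before left it, along the tool's axes as they then stand; what a row does not reach is not made up. A row lasts 1/12 s, in which the tool goes at most 41.7 mm and 7.16 degrees, less where a joint would pass 70% of its speed; a pose out of reach is approached as far as the arm can. A call with a gripper value outside its range is refused whole. "fingers" is the opening in per cent of the stroke, from 0 (shut) to 100 (fully open), set as the call begins (left out, the last holds). The fingers move at their own pace and stop on an object; "squeeze" is the grip in N (left out, the last holds). Time passes only in rows, so rows that do not move let the fingers close. It gives the time, the measured TCP pose, the force, the opening and the grip force at its end, in the units of the state.
- r.read_state(): the state, without advancing time (a new reading comes with each control period).
- r.camera(name): name is "side" or "top"; returns the picture (400x640x3 uint8, red, green, blue); there is no depth.
- r.camera_info(name): a dict with "fx", "fy", "cx", "cy" (pixels), "origin" and "attitude" of the camera in the world. Camera axes: x right, y up, looking along -z (the intrinsics and any distortion apply to the point x, -y, -z); pixel columns grow to the right and rows downward; lengths in m; the calibration is good to about 2 mm. A picture is of the moment at which its call begins. camera_info takes no time and is no camera call.
- r.close_job(): hands the job in; it is judged then, once.
The state is a dict: "time": time; "joint_positions": joint angles; "joint_vel": joint speeds; "joint_torque": joint torques, N m; "ee_pos": TCP position; "eef_rot": TCP orientation; "ft_force": force on the tool from outside, world axes, zero at the start; "torque": the same for the moment, N m; "width": finger opening in m; "grip_force": force on a finger pad.
Only numpy, scipy, OpenCV 4.12 (cv2) and the standard library are available. Lean on these libraries where they do the work, as an engineer would, in place of code of your own. Each camera call takes 0.05 s, during which the arm holds its last target. There are 200 camera calls.

TASK

Clamp the chrome shader frame for repair, touching with the fingertips only: push it along the jig's nest until it is home against the end stop, then flip the toggle clamp's handle over past centre so that it snaps down and its pad holds the frame. Pick nothing up, leave the loose parts around the jig where they are, and let go at the end.

Things in the scene. Friction and masses are not known exactly. Their poses are not given: they have to be found in the camera images.
- jig: Clamping jig fixed to the bench: dark steel plate 255 x 110 x 10 mm, two side rails 12 mm high and 65 mm apart, an end stop 14 mm high and 12 mm thick across the nest, a toggle clamp behind the stop. Origin: at bench level below the middle of the stop's face. x: along the nest, from its open end to the stop and on to the clamp; z up. Rails run from x = -100 mm to the stop, the plate from -165 to 90 mm.
- shader_frame: Dented chrome tattoo-machine frame lying on its side between the rails: a square C of 12-17 mm bars, 82 mm (along its x) by 62 mm, 18 mm thick, 0.16 kg, loose. Origin: underside, middle of the outline; x points to the end that meets the stop. It starts 20 to 50 mm short of the stop, resting on the jig's plate 10 mm above the bench; home, its origin is at jig x = -41 mm.
- frame_back (a point): Middle of the frame's flat rear face (62 mm wide, 18 mm high, the end away from the stop), half-way up, 19 mm above the bench. Pushed here towards the jig's +x, the frame slides home (about 1 N).
- handle_end (a point): Point inside the clamp's black rubber hand grip (78 long, 22 wide, 14 mm thick), on its centre line 14 mm short of its free end. In jig x, z (mm), y = 0: open (40, 160), grip upright; swung over it passes (85, 162), (116, 142), (126, 124), (138, 86); clamped (141, 65), grip nearly level, upper side at z = 72. Open, the clamp's bar stands upright on the grip's -x side, up to z = 95.
- clamp_handle (a joint): Handle angle of the toggle clamp, relative to its bar, rad: 0 = open (handle and bar upright); grows as the handle is swung over towards the jig's +x and down; pad meets the frame at about 2.4; dead centre about 2.81; 2.92 = snapped over on its stop, clamped. Past upright it falls to about 2.4 by its own weight and stays there, not locked; 2 to 3 N down on the grip's end takes it over centre.
- clamp_pad: Rubber-tipped sprung spindle, 13 mm across, at the end of the clamp's bar. Clamped, it presses on the frame's front bar 8 mm before the stop face with some 20 N. Origin: centre of the rubber's face.
- capacitor: Bystander: blue can capacitor standing upright, 36 mm across, 60 mm tall with terminals. Origin: centre of its underside.
- post_a: Bystander: brass binding post standing upright, 22 mm across, 33 mm tall. Origin: centre of its underside.
- post_b: Bystander: the other brass binding post of the pair, same size and origin.
- coil: Bystander: spare machine coil, copper winding on a black bobbin, 28 mm across, 37 mm tall, upright. Origin: centre of its underside.
- grip_tube: Bystander: ribbed steel grip tube standing upright, 22 mm across, 50 mm tall. Origin: centre of its underside.
- hex_set: Bystander: hex key set in a red plastic fold-out holder, 105 x 30 x 18 mm, lying flat with one key swung out. Origin: centre of its underside.
- screwdriver: Bystander: black-handled screwdriver, 150 mm long, lying on the bench. Origin: underside.
Mind the look-alikes: they are no part of the job. What is meant by the shader_frame is not green or turquoise, and is the larger of those in its own colour.

How it is judged:
By the outcome, as a careful person would: the job done as asked, in the order asked, and still so for the second after the job is handed in, with the robot touching nothing.
It also fails if it takes over 48 s, if anything falls off the work surface, if the arm or the gripper's body presses on something with over 40 N, if the wrist force passes 120 N, or if a joint passes its speed limit or range.

## Working session

There is one attempt and no reset: what is moved stays moved. The work goes in short steps, Python scripts to look and compute and a tool call to move; the robot and the scene stay as the last step left them, time stands still between calls to the robot, and variables do not carry over. Pictures are saved under pics/ and viewed, at most 10 in all, crops included, and the job is handed in when it is done.

Besides the shell and the picture viewer there is one more tool, called after ">>>" in YAML: its name, and indented under it one key for each argument. arm_command: Moves the arm, as the interface text tells. Its arguments: {"type":"object","properties":{"moves":{"type":"array"},"fingers":{"type":"number"},"squeeze":{"type":"number"}},"required":["moves"]}

```bash
mkdir -p pics; ls; python3 - <<'E'
from bench import r
import cv2
for n in("top","side"):
    im=r.camera(n); cv2.imwrite(f"pics/{n}0.png",im[:,:,::-1]); print(n,r.camera_info(n))
s=r.read_state(); print(s["time"],s["ee_pos"],s["eef_rot"],s["width"],s["ft_force"])
E
```

```text
pics
top {'fx': 518.4662472785756, 'fy': 518.4662472785756, 'cx': 321.75159202489647, 'cy': 196.71525389540324, 'origin': array([ 0.45306023, -0.0341081 ,  0.90209959]), 'attitude': array([ 0.05740052, -0.03617751, -0.70005185,  0.71086129])}
side {'fx': 485.11102825706104, 'fy': 485.11102825706104, 'cx': 320.03248770755675, 'cy': 194.35720059913874, 'origin': array([ 0.25637376, -0.64167692,  0.51706738]), 'attitude': array([ 0.47848238, -0.11633226, -0.18691784,  0.8500489 ])}
0.1 [0.20761078 0.58911048 0.18316384] [ 1.68558786e-01  9.85691414e-01 -6.08336452e-04 -5.25092446e-05] 0.08748041567466945 [0.79082559 0.05111584 0.423242  ]
```

View pics/top0.png

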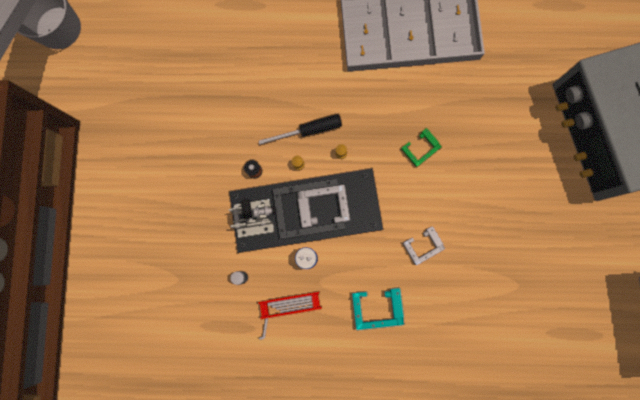

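View pics/side0.png

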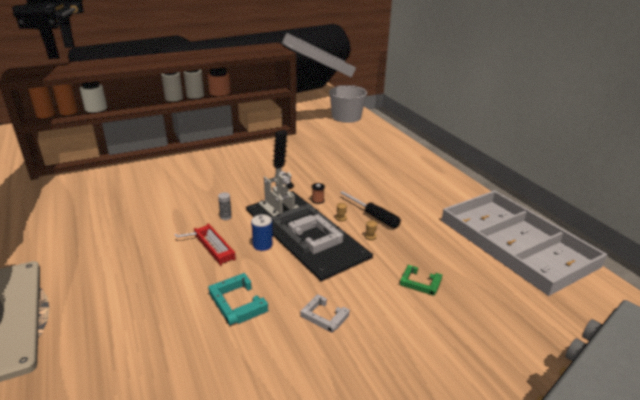

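The top view shows the jig plate at about (229,190)–(383,230), with the clamp at its left end around (250,215) and the chrome frame at about (325,206). The side view shows the black grip upright at (280,150). The small grey C at (424,245) and the turquoise and green Cs are look-alikes.

```bash
cat > h.py <<'E'
import numpy as np, cv2
from scipy.spatial.transform import Rotation as R
from bench import r
def cam(n):
    i=r.camera_info(n); return i,R.from_quat(i["attitude"]).as_matrix(),np.array(i["origin"])
def ray(n,uv,z):
    i,A,o=cam(n); d=A@np.array([(uv[0]-i["cx"])/i["fx"],-(uv[1]-i["cy"])/i["fy"],-1]); return o+d*(z-o[2])/d[2]
def proj(n,p):
    i,A,o=cam(n); c=A.T@(np.array(p)-o); return np.array([i["cx"]+i["fx"]*c[0]/-c[2],i["cy"]-i["fy"]*c[1]/-c[2]])
E
python3 - <<'E'
from h import *
im=cv2.imread("pics/top0.png"); hsv=cv2.cvtColor(im,cv2.COLOR_BGR2HSV)
# not-wood: low saturation
m=((hsv[...,1]<90)).astype(np.uint8)*255
box=np.zeros_like(m); box[160:262,222:392]=255; m&=box
m=cv2.morphologyEx(m,cv2.MORPH_OPEN,np.ones((3,3)))
n,l,st,c=cv2.connectedComponentsWithStats(m); k=l[215,290]; print(st[k])
pm=(l==k).astype(np.uint8)
cs=max(cv2.findContours(pm,0,2)[0],key=cv2.contourArea)
ap=cv2.approxPolyDP(cs,6,True)[:,0]; print("poly",ap.tolist())
b=cv2.boxPoints(cv2.minAreaRect(cs)); print("box",b)
for q in b: print(ray("top",q,.01).round(4))
fm=((hsv[...,1]<60)&(hsv[...,2]>110)).astype(np.uint8)*255; fm[:,:294]=0;fm[:,365:]=0;fm[:180]=0;fm[240:]=0
fc=max(cv2.findContours(fm,0,2)[0],key=cv2.contourArea); fb=cv2.boxPoints(cv2.minAreaRect(fc)); print("frame",fb)
for q in fb: print(ray("top",q,.028).round(4))
out=im.copy(); cv2.drawContours(out,[cs],-1,(0,255,0),1); cv2.drawContours(out,[fc],-1,(0,0,255),1)
a=cv2.resize(im[150:270,215:395],None,fx=4,fy=4,interpolation=2)[:,:]
bb=cv2.resize(out[150:270,215:395],None,fx=2,fy=2)
cv2.imwrite("pics/topc.png",np.vstack([a[:, :720],np.hstack([bb[:120*2,:360],cv2.resize(cv2.imread("pics/side0.png")[120:280,210:390],(360,240))])])[:600] if 0 else a)
cv2.imwrite("pics/topd.png",cv2.resize(out[150:270,215:395],None,fx=4,fy=4))
E
```

```text
[ 230  169  152   83 8918]
poly [[371, 169], [231, 191], [238, 251], [381, 229]]
box [[225.34262 191.70844]
 [372.52225 168.11478]
 [382.28494 229.01541]
 [235.10532 252.60907]]
[0.5783 0.1625 0.01  ]
[ 0.6232 -0.094   0.01  ]
[ 0.5172 -0.1111  0.01  ]
[0.4727 0.1412 0.01  ]
frame [[296.58002 191.05998]
 [344.74    184.17998]
 [349.88    220.15999]
 [301.72003 227.04   ]]
[0.5785 0.0363 0.028 ]
[ 0.5914 -0.0456  0.028 ]
[ 0.53  -0.055  0.028]
[0.5172 0.0262 0.028 ]
```

View pics/topd.png

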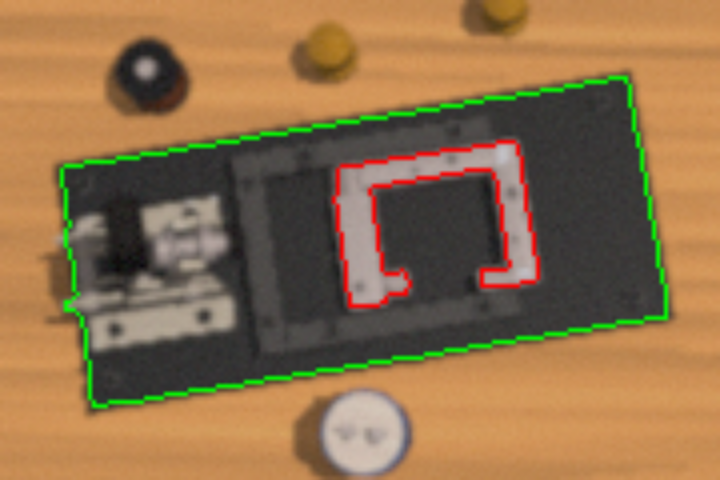

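The crop shows a clean plate outline, and the frame outline is offset from the stop by about 25 px at 4x plus the stop bar. Next I fit the jig pose and cross-check it against the grip in both views.

```bash
python3 - <<'E'
from h import *
px=[(230.5,191.5),(371.7,169),(381.8,229.2),(238,251.7)]
W=np.array([ray("top",p,.01)[:2] for p in px]); J=np.array([(.09,-.055),(-.165,-.055),(-.165,.055),(.09,.055)])
print(W.round(4).tolist(), [np.linalg.norm(W[i]-W[i-1]).round(4) for i in range(4)])
best=None
H=(J-J.mean(0)).T@(W-W.mean(0)); U,S,V=np.linalg.svd(H); M=V.T@np.diag([1,np.sign(np.linalg.det(V.T@U.T))])@U.T
t=W.mean(0)-M@J.mean(0); yaw=np.degrees(np.arctan2(M[1,0],M[0,0])); print("origin",t,"yaw",yaw,"res",(J@M.T+t-W).round(4).tolist())
np.savez("jig.npz",M=M,t=t)
w=lambda x,y,z:np.r_[M@[x,y]+t,z]
for p in [(.04,0,.16),(.04,0,.12),(.04,0,.174),(0,0,.024),(-.165,.055,.01),(-.165,-.055,.01),(.09,.055,.01),(.09,-.055,.01)]: print(p,w(*p).round(4),proj("top",w(*p)).round(1),proj("side",w(*p)).round(1))
for q in [(296.6,191.1),(344.7,184.2),(349.9,220.2),(301.7,227)]: print("frame jig",(M.T@(ray("top",q,.028)[:2]-t)).round(4))
im=cv2.imread("pics/top0.png")
im2=cv2.imread("pics/side0.png")
a=cv2.resize(im[180:260,222:302],(480,480),interpolation=2)
b=cv2.resize(im2[120:240,240:320],(320,480),interpolation=2)
cv2.imwrite("pics/c2.png",np.hstack([a,b]))
s=r.read_state(); T=R.from_quat(s["eef_rot"]).as_matrix(); print(T.round(3))
E
```

```text
[[0.5788, 0.1535], [0.6217, -0.0925], [0.5169, -0.1103], [0.4744, 0.1363]] [np.float64(0.1058), np.float64(0.2497), np.float64(0.1063), np.float64(0.2502)]
origin [0.54155672 0.05867461] yaw 99.77864003712973 res [[0.0017, 0.0032], [0.0021, -0.002], [-0.0015, -0.003], [-0.0023, 0.0018]]
(0.04, 0, 0.16) [0.5348 0.0981 0.16  ] [246.2 207.4] [278.9 137.4]
(0.04, 0, 0.12) [0.5348 0.0981 0.12  ] [250.8 210.3] [279.4 157.6]
(0.04, 0, 0.174) [0.5348 0.0981 0.174 ] [244.5 206.3] [278.7 130.1]
(0, 0, 0.024) [0.5416 0.0587 0.024 ] [283.2 212.7] [291.9 212.1]
(-0.165, 0.055, 0.01) [ 0.5154 -0.1133  0.01  ] [383.5 230.1] [318.5 277.7]
(-0.165, -0.055, 0.01) [ 0.6238 -0.0946  0.01  ] [372.9 167.8] [371.7 253.7]
(0.09, 0.055, 0.01) [0.4721 0.138  0.01  ] [236.9 253. ] [243.2 205.6]
(0.09, -0.055, 0.01) [0.5805 0.1567 0.01  ] [228.7 190.5] [291.1 189.8]
frame jig [-0.0283 -0.0325]
frame jig [-0.1112 -0.0314]
frame jig [-0.1101  0.0307]
frame jig [-0.0279  0.0295]
[[-0.943  0.332 -0.   ]
 [ 0.332  0.943 -0.001]
 [-0.    -0.001 -1.   ]]
```

View pics/c2.png

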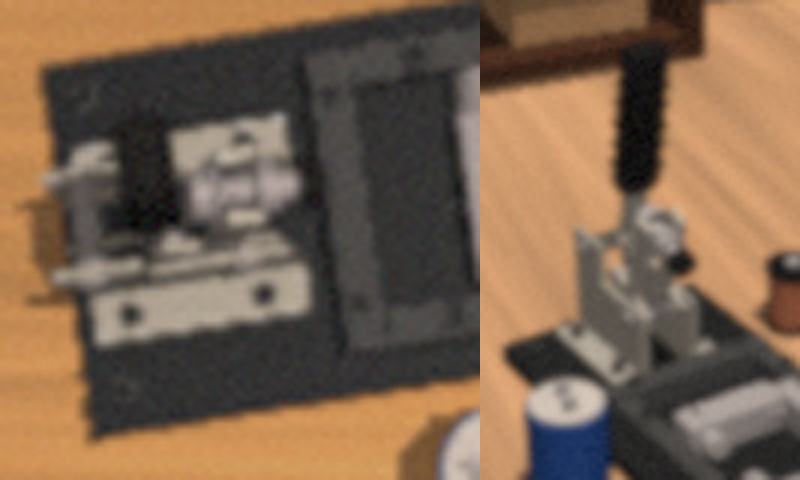

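The crop confirms that the grip stands upright where the jig fit predicts it: (246,207) top and (279,137) side. Before the first move, I check the shelf's position and height relative to the arm.

```bash
python3 - <<'E'
from h import *
def tri(a,b):
    ia,A,oa=cam("top"); ib,B,ob=cam("side"); d1=ray("top",a,0)-oa; d2=ray("side",b,0)-ob
    s=np.linalg.lstsq(np.c_[d1,-d2],ob-oa,rcond=None)[0]; p,q=oa+d1*s[0],ob+d2*s[1]; return ((p+q)/2).round(3),np.linalg.norm(p-q).round(4)
print(tri((80,122),(297,50)), tri((10,83),(287,45)))
s=r.read_state(); p=s["ee_pos"]; print("tcp px",proj("top",p),proj("side",p),proj("side",p+[0,0,.15]))
for q in [(80,122)]: print(ray("top",q,.0),ray("top",q,.2))
print(ray("side",(300,130),0),ray("side",(30,178),0))
E
```

```text
(array([0.644, 0.3  , 0.254]), np.float64(0.0223)) (array([0.687, 0.416, 0.234]), np.float64(0.0118))
tcp px [-127.78752898  441.46172895] [65.21347365 68.81175693] [47.33222884 -1.55432583]
[0.70403386 0.43554726 0.        ] [0.64839175 0.33142232 0.2       ]
[0.72793935 0.45170159 0.        ] [0.09391173 0.4418843  0.        ]
```

>>> arm_command:
  moves: [0,0,-3.5,0,0,0,-3.5,0,0,0,-3.5,0,0,0,-3.5,0,0,0,-3.5,0,0,0,-3.5,0,0,0,0,0]
  fingers: 0

```text
time: 0.68
ee_pos: [0.208, 0.5905, 0.401]
eef_rot: [0.169, 0.986, 0.005, 0.0]
ft_force: [-0.3, -0.6, 0.2]
width: 0.0483
grip_force: 0.0
```

>>> arm_command:
  moves: [0,0,0,6,0,0,0,6,0,0,0,6,0,0,0,6,0,0,0,6,0,0,0,6,0,0,0,6,0,0,0,6,0,0,0,6,0,0,0,6.8,0,0,0,0]

```text
time: 1.6
ee_pos: [0.2077, 0.5894, 0.3934]
eef_rot: [0.646, 0.763, -0.0, 0.0]
ft_force: [0.3, -0.1, 0.2]
width: 0.0002
grip_force: 0.0
```

```bash
cat >> h.py <<'E'
z=np.load("jig.npz"); M,t=z["M"],z["t"]
def st():
    s=r.read_state(); T=R.from_quat(s["eef_rot"]).as_matrix(); p=s["ee_pos"]
    print("t",round(s["time"],2),"jig mm",(M.T@(p[:2]-t)*1e3).round(1),"z",round(p[2]*1e3,1),"toolx in jig deg",np.degrees(np.arctan2(*(M.T@T[:2,0])[::-1])).round(2),"tz",T[:,2].round(3),"w",round(s["width"],4),"F",(M.T@s["ft_force"][:2]).round(1),s["ft_force"][2].round(1))
E
python3 -c "
from h import *
st();print(r.read_state()['joint_positions'])"
```

```text
t 1.6 jig mm [579.7 238.9] z 393.4 toolx in jig deg -0.32 tz [-0.    -0.001 -1.   ] w 0.0002 F [-0.2 -0.3] 0.2
[-1.36341113  0.32556057  0.08598936  1.04064712 -0.02797928  1.77723819
 -1.12255418]
```

>>> arm_command:
  moves: [-3,1,0,-0.3,-3,1,0,0,-3,1,0,0,-3,1,0,0,-3,1,0,0,-3,1,0,0,-3,1,0,0,-3,1,0,0,-3,1,0,0,-3,1,0,0,-3,1,0,0,-3,1,0,0]

```text
time: 2.6
ee_pos: [0.3892, 0.2544, 0.3938]
eef_rot: [0.64, 0.768, 0.0, -0.0]
ft_force: [-0.1, -0.3, -0.0]
width: 0.0007
grip_force: 0.0
```

>>> arm_command:
  moves: [-3,1,0,0,-3,1,0,0,-3,1,0,0,-3,1,0,0,-3,1,0,0,-3,1,0,0,-3,1,0,0,-3,1,0,0,-3,1,0,0,-3,1,0,0,-3,1,0,0,-3,1,0,0]

```text
time: 3.6
ee_pos: [0.5705, -0.0786, 0.3937]
eef_rot: [0.64, 0.768, 0.0, 0.0]
ft_force: [-0.1, 1.2, -0.1]
width: 0.0006
grip_force: 0.0
```

```bash
python3 -c "
from h import *
st();print(r.read_state()['joint_positions'])"
```

```text
t 3.6 jig mm [-140.2   -5.2] z 393.7 toolx in jig deg 0.62 tz [ 0.  0. -1.] w 0.0006 F [ 1.2 -0.1] -0.1
[-0.543525    0.23886196  0.77993202  1.21968756 -0.1699797   1.74784904
  0.37320327]
```

>>> arm_command:
  moves: [-0.2,-0.4,3.4,0.5,0,0,3.4,0,0,0,3.4,0,0,0,3.4,0,0,0,3.4,0,0,0,3.4,0,0,0,3.4,0,0,0,3.4,0,0,0,3,0,0,0,2,0,0,0,1,0,0,0,0,0]

```text
time: 4.6
ee_pos: [0.5649, -0.0799, 0.0598]
eef_rot: [0.644, 0.765, -0.001, -0.001]
ft_force: [-0.5, -0.0, 0.2]
width: 0.0005
grip_force: 0.0
```

```bash
python3 -c "
from h import *
st()
a=cv2.resize(r.camera('top')[150:270,215:395],None,fx=3,fy=3,interpolation=2)
b=cv2.resize(r.camera('side')[120:300,240:400],(320,360),interpolation=2)
cv2.imwrite('pics/p1.png',np.hstack([a[:, 60:],b])[:,:,::-1])"
```

```text
t 4.6 jig mm [-140.5    0.5] z 59.8 toolx in jig deg -0.03 tz [-0.004 -0.    -1.   ] w 0.0005 F [0.  0.5] 0.2
```

View pics/p1.png

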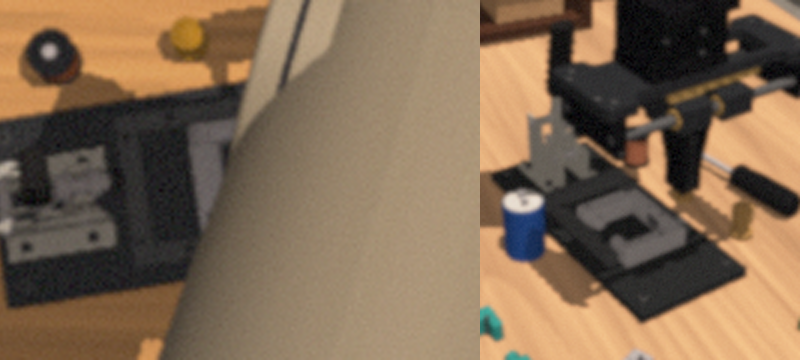

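The side crop shows the shut fingertips at about full-frame (342,212), off the open end of the nest, with the frame still in place. I check that against the projected TCP.

```bash
python3 -c "
from h import *
s=r.read_state()
print(proj('side',s['ee_pos']),proj('side',s['ee_pos']+[0,0,.03]))
for x,y,z in [(-.1105,-.031,.028),(-.1105,.031,.028)]: print(proj('side',np.r_[M@[x,y]+t,z]))
im=r.camera('side'); cv2.circle(im,tuple(proj('side',s['ee_pos']).astype(int)),2,(255,0,0),-1)
cv2.imwrite('pics/p2.png',cv2.resize(im[170:300,270:400],(780,600)[:1]*1+(600,) if 0 else (600,600),interpolation=2)[:,:,::-1])"
```

```text
[339.1791785  231.60815483] [339.92276445 216.11479489]
[341.33620592 233.90283104]
[311.67745817 246.01148186]
```

View pics/p2.png

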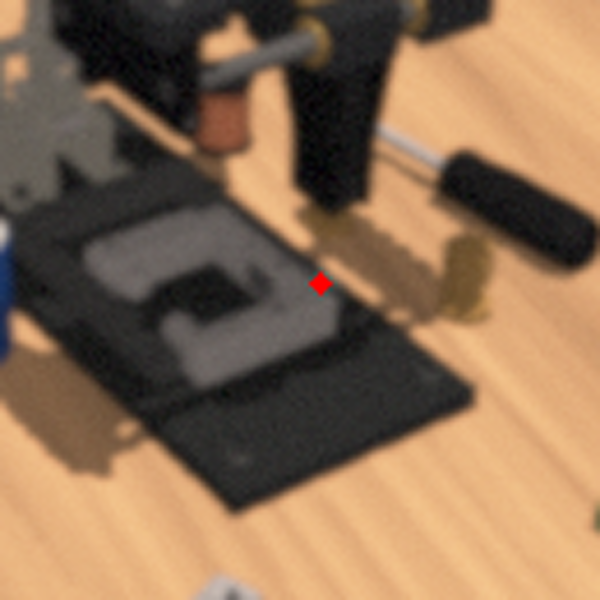

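The fingertip in the picture, about (343,214), lies 17 px above the projected TCP at (339,232). That means it is either higher or farther away than the state says, so I back off and do a short test motion to find out which.

>>> arm_command:
  moves: [-1.5,0,0,0,-1.5,0,0,0,0,0,0,0,0,0,0,0]

```text
time: 5.08
ee_pos: [0.5722, -0.1104, 0.0632]
eef_rot: [0.646, 0.763, 0.001, 0.001]
ft_force: [0.4, 1.2, 0.2]
width: 0.0007
grip_force: 0.0
```

```bash
python3 -c "
from h import *
st(); s=r.read_state(); print(s['joint_positions'].round(3))
im=r.camera('side'); np.save('B.npy',im)"
```

```text
t 5.08 jig mm [-171.8   -1.5] z 63.2 toolx in jig deg -0.25 tz [ 0.002 -0.    -1.   ] w 0.0007 F [ 1.1 -0.6] 0.2
[-0.464  0.399  0.712  1.754 -0.29   1.095  0.509]
```

>>> arm_command:
  moves: [0,0,0.9,0,0,0,0.9,0,0,0,0,0,0,0,0,0,0,0,0,0,0,0,0,0]

```text
time: 5.63
ee_pos: [0.5715, -0.1096, 0.044]
eef_rot: [0.645, 0.764, 0.0, 0.0]
ft_force: [-0.3, 0.4, -0.3]
width: 0.0002
grip_force: 0.0
```

```bash
python3 -c "
from h import *
st(); s=r.read_state(); print(s['joint_positions'].round(3))
im=r.camera('side'); B=np.load('B.npy')
p=proj('side',s['ee_pos']); print(p)
for i in (B,im): cv2.circle(i,tuple(p.round().astype(int)),1,(255,0,0),-1)
cr=lambda i:cv2.resize(i[140:290,270:400],(390,450),interpolation=2)
cv2.imwrite('pics/p3.png',np.hstack([cr(B),cr(im)])[:,:,::-1])"
```

```text
t 5.63 jig mm [-170.9   -0.9] z 44.0 toolx in jig deg -0.18 tz [ 0.  0. -1.] w 0.0002 F [0.4 0.2] -0.3
[-0.455  0.423  0.7    1.77  -0.308  1.061  0.522]
[349.77141352 250.34519097]
```

View pics/p3.png

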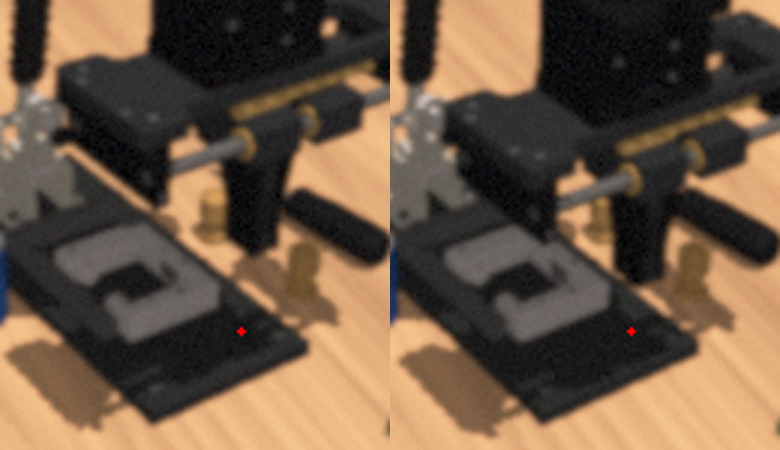

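The right half shows the tip at about full-frame (355,233) against a prediction of (350,250), so the offset is constant. A gentle descent onto the bare plate here will show the true tip height.

>>> arm_command:
  moves: [0.6,0,0.8,0,0.6,0,0.8,0,0,0,0.7,0,0,0,0.5,0,0,0,0.2,0,0,0,0,0,0,0,0,0]

```text
time: 6.27
ee_pos: [0.5694, -0.0982, 0.0138]
eef_rot: [0.646, 0.764, -0.0, 0.0]
ft_force: [0.2, 0.4, -0.0]
width: 0.0004
grip_force: 0.0
```

```bash
python3 -c "
from h import *
st()"
```

```text
t 6.27 jig mm [-159.3   -0.8] z 13.8 toolx in jig deg -0.22 tz [-0. -0. -1.] w 0.0004 F [ 0.3 -0.3] -0.0
```

>>> arm_command:
  moves: [0,0,0.2,0,0,0,0.2,0,0,0,0.1,0,0,0,0,0]

```text
time: 6.6
ee_pos: [0.5692, -0.0978, 0.0086]
eef_rot: [0.646, 0.764, -0.0, -0.0]
ft_force: [-0.4, 0.2, 0.8]
width: 0.0005
grip_force: 0.0
```

```bash
python3 -c "
from h import *
st(); st(); s=r.read_state()
im=r.camera('side')
p=proj('side',s['ee_pos']); print(p)
cv2.circle(im,tuple(p.round().astype(int)),1,(255,0,0),-1)
cv2.imwrite('pics/p4.png',cv2.resize(im[140:290,250:400],(600,600),interpolation=2)[:,:,::-1])"
```

```text
t 6.6 jig mm [-158.9   -0.7] z 8.6 toolx in jig deg -0.19 tz [-0.  0. -1.] w 0.0005 F [0.3 0.4] 0.8
t 6.6 jig mm [-158.9   -0.7] z 8.6 toolx in jig deg -0.19 tz [-0.  0. -1.] w 0.0005 F [0.3 0.4] 0.8
[344.06773756 263.80762558]
```

View pics/p4.png

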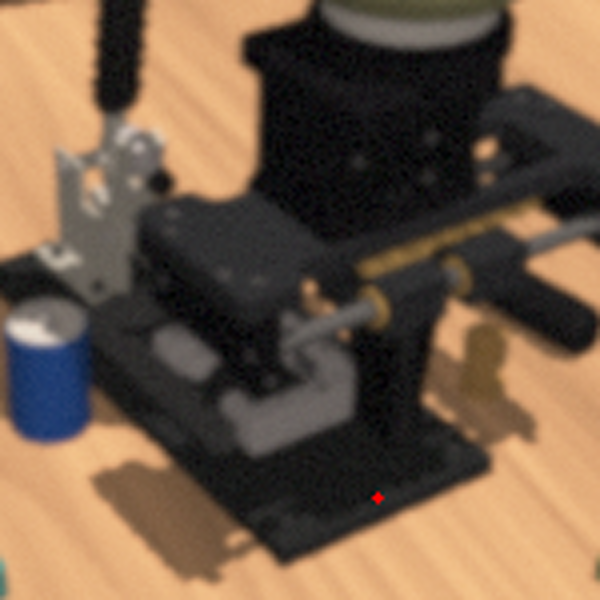

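The picture shows the tip at about full-frame (350,249), above the projected point (344,264). There is no contact force yet at a reported z of 8.6 mm, so I step down gently and watch the force.

>>> arm_command:
  moves: [0,0,0.15,0,0,0,0.15,0,0,0,0,0]

```text
time: 6.9
ee_pos: [0.5692, -0.0977, 0.0055]
eef_rot: [0.646, 0.764, -0.0, -0.0]
ft_force: [0.2, 0.6, 0.8]
width: 0.0003
grip_force: 0.0
```

```bash
python3 -c "
from h import *
for uv in [(350,249)]:
  for z in (.01,.02,.03,.04,.045): print(z,(M.T@(ray('side',uv,z)[:2]-t)*1e3).round(1))
s=r.read_state();T=R.from_quat(s['eef_rot']).as_matrix();p=s['ee_pos']
for y in (-.095,.095):
  for x in(-.0375,.0375): print('body',x,y,proj('side',p+T@[x,y,-.07]).round(0), proj('side',p+T@[x,y,-.1]).round(0))
"
```

```text
0.01 [-134.4  -32.4]
0.02 [-144.4  -23.8]
0.03 [-154.4  -15.3]
0.04 [-164.4   -6.8]
0.045 [-169.4   -2.5]
body -0.0375 -0.095 [309. 265.] [309. 248.]
body 0.0375 -0.095 [282. 238.] [281. 222.]
body -0.0375 0.095 [407. 223.] [409. 207.]
body 0.0375 0.095 [376. 202.] [378. 187.]
```

>>> arm_command:
  moves: [0,0,0.15,0,0,0,0.15,0,0,0,0,0]

```text
time: 7.15
ee_pos: [0.5692, -0.0978, 0.0025]
eef_rot: [0.646, 0.764, -0.0, -0.0]
ft_force: [-1.2, -0.1, -0.7]
width: 0.0007
grip_force: 0.0
```

>>> arm_command:
  moves: [0,0,0.15,0,0,0,0.15,0,0,0,0,0]

```text
time: 7.4
ee_pos: [0.5692, -0.0978, -0.0005]
eef_rot: [0.646, 0.764, -0.0, -0.0]
ft_force: [-0.5, -1.1, -0.3]
width: 0.0003
grip_force: 0.0
```

>>> arm_command:
  moves: [0,0,0.2,0,0,0,0.2,0,0,0,0.2,0,0,0,0,0]

```text
time: 7.73
ee_pos: [0.5691, -0.0977, -0.0067]
eef_rot: [0.645, 0.764, -0.0, -0.0]
ft_force: [0.4, 0.0, -0.9]
width: 0.0004
grip_force: 0.0
```

>>> arm_command:
  moves: [0,0,0.2,0,0,0,0.2,0,0,0,0,0]

```text
time: 7.98
ee_pos: [0.5691, -0.0977, -0.0106]
eef_rot: [0.646, 0.764, -0.0, -0.0]
ft_force: [-0.3, -0.3, -0.7]
width: 0.0007
grip_force: 0.0
```

>>> arm_command:
  moves: [0,0,0.15,0,0,0,0.15,0,0,0,0,0]

```text
time: 8.23
ee_pos: [0.5692, -0.0978, -0.0135]
eef_rot: [0.646, 0.764, -0.0, -0.0]
ft_force: [-0.8, 0.1, 0.2]
width: 0.0009
grip_force: 0.0
```

>>> arm_command:
  moves: [0,0,0.15,0,0,0,0.15,0,0,0,0,0]

```text
time: 8.48
ee_pos: [0.5692, -0.0978, -0.0165]
eef_rot: [0.646, 0.764, -0.0, -0.0]
ft_force: [-0.7, -0.3, -0.7]
width: 0.0004
grip_force: 0.0
```

```bash
python3 -c "
from h import *
st(); s=r.read_state()
im=r.camera('side'); np.save('D.npy',im)
for d in (0,.03,.035,.04): print(proj('side',s['ee_pos']+[0,0,d]))
cv2.imwrite('pics/p5.png',cv2.resize(im[190:290,290:390],(600,600),interpolation=2)[:,:,::-1])"
```

```text
t 8.48 jig mm [-158.9   -0.7] z -16.5 toolx in jig deg -0.19 tz [-0.  0. -1.] w 0.0004 F [-0.1  0.7] -0.7
[343.36595523 275.53928672]
[344.16450401 261.44689961]
[344.30061939 259.04480394]
[344.43762125 256.62706408]
```

View pics/p5.png

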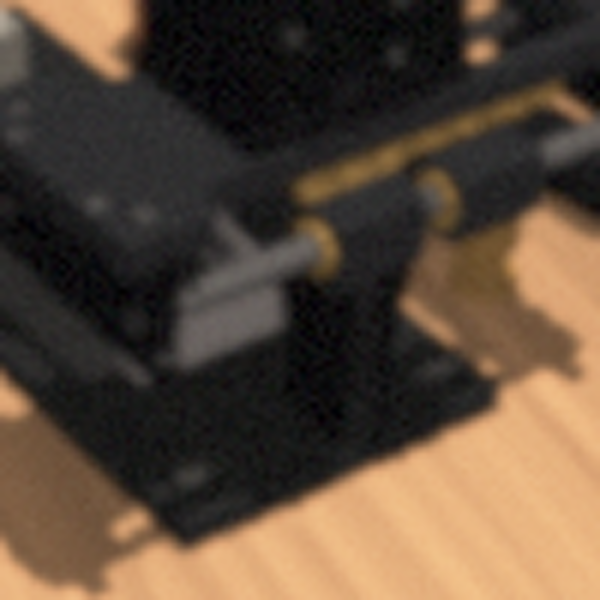

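The tip is now at about full-frame (347,259), which fits a real fingertip about 35 mm above the reported TCP. So it is about 18 mm above the bench, level with the frame's rear face, and I push from here.

>>> arm_command:
  moves: [0.7,0,0,0,0.7,0,0,0,0.7,0,0,0,0.7,0,0,0,0.5,0,0,0,0.3,0,0,0,0,0,0,0]

```text
time: 9.12
ee_pos: [0.5633, -0.0611, -0.0162]
eef_rot: [0.645, 0.764, 0.0, -0.0]
ft_force: [0.4, 0.7, -0.3]
width: 0.0003
grip_force: 0.0
```

>>> arm_command:
  moves: [0.3,0,0,0,0.3,0,0,0,0.3,0,0,0,0.3,0,0,0,0,0,0,0]

```text
time: 9.53
ee_pos: [0.5614, -0.0499, -0.0162]
eef_rot: [0.645, 0.764, 0.0, -0.0]
ft_force: [-0.3, 0.4, 0.3]
width: 0.0001
grip_force: 0.0
```

```bash
python3 -c "
from h import *
st()"
```

```text
t 9.53 jig mm [-110.4   -1.1] z -16.2 toolx in jig deg -0.17 tz [-0.  0. -1.] w 0.0001 F [0.5 0.2] 0.3
```

>>> arm_command:
  moves: [0.3,0,0,0,0.3,0,0,0,0,0,0,0]

```text
time: 9.78
ee_pos: [0.5604, -0.0439, -0.0162]
eef_rot: [0.645, 0.764, 0.0, -0.0]
ft_force: [0.1, -0.2, 0.2]
width: 0.0004
grip_force: 0.0
```

```bash
cat >> h.py <<'E'
def front(im,y0=-20,y1=20):
    "jig x profile of brightness at z=28mm, averaged over y"
    g=cv2.cvtColor(im,cv2.COLOR_RGB2GRAY).astype(np.float32); out=[]
    for x in range(-60,6,2):
        v=[g[tuple(proj("top",np.r_[M@[x/1e3,y/1e3]+t,.028])[::-1].round().astype(int))] for y in range(y0,y1,2)]
        out.append((x,int(np.mean(v))))
    return out
E
python3 -c "
from h import *
st()
print(front(cv2.imread('pics/top0.png')[:,:,::-1].copy()))
im=r.camera('top'); print(front(im)); 
cv2.imwrite('pics/p6.png',np.hstack([cv2.resize(im[150:270,215:365],(450,360),interpolation=2),cv2.resize(r.camera('side')[170:290,270:390],(350,360),interpolation=2)])[:,:,::-1])"
```

```text
t 9.78 jig mm [-104.3   -1.1] z -16.2 toolx in jig deg -0.16 tz [-0.  0. -1.] w 0.0004 F [-0.2 -0. ] 0.2
[(-60, 57), (-58, 54), (-56, 58), (-54, 61), (-52, 63), (-50, 62), (-48, 62), (-46, 88), (-44, 134), (-42, 161), (-40, 165), (-38, 165), (-36, 162), (-34, 161), (-32, 161), (-30, 147), (-28, 98), (-26, 44), (-24, 44), (-22, 51), (-20, 52), (-18, 52), (-16, 51), (-14, 51), (-12, 51), (-10, 51), (-8, 52), (-6, 52), (-4, 51), (-2, 50), (0, 60), (2, 73), (4, 75)]
[(-60, 129), (-58, 128), (-56, 127), (-54, 127), (-52, 125), (-50, 124), (-48, 125), (-46, 123), (-44, 122), (-42, 121), (-40, 120), (-38, 119), (-36, 117), (-34, 117), (-32, 115), (-30, 114), (-28, 113), (-26, 111), (-24, 109), (-22, 108), (-20, 106), (-18, 105), (-16, 103), (-14, 101), (-12, 98), (-10, 96), (-8, 94), (-6, 91), (-4, 89), (-2, 89), (0, 88), (2, 84), (4, 77)]
```

```bash
cat >> h.py <<'E'
def rear(im,x0=-130,x1=-60,zs=(16,22),y=31):
    "brightness of the frame's +y side / rear end, side camera, along jig x"
    g=cv2.GaussianBlur(cv2.cvtColor(im,cv2.COLOR_RGB2GRAY),(3,3),0)
    return [(x,int(np.mean([g[tuple(proj("side",np.r_[M@[x/1e3,y/1e3]+t,z/1e3])[::-1].round().astype(int))] for z in zs]))) for x in range(x0,x1,3)]
E
python3 -c "
from h import *
im=r.camera('side'); 
for i in (cv2.imread('pics/side0.png')[:,:,::-1].copy(),np.load('D.npy'),im): print(rear(i)); 
print([proj('side',np.r_[M@[x/1e3,.031]+t,.019]).round(0).tolist() for x in (-120,-110,-90,-80)])
"
```

```text
[(-130, 38), (-127, 42), (-124, 53), (-121, 69), (-118, 83), (-115, 88), (-112, 83), (-109, 78), (-106, 73), (-103, 70), (-100, 66), (-97, 68), (-94, 72), (-91, 72), (-88, 69), (-85, 62), (-82, 54), (-79, 54), (-76, 59), (-73, 65), (-70, 67), (-67, 69), (-64, 69), (-61, 73)]
[(-130, 24), (-127, 23), (-124, 24), (-121, 30), (-118, 38), (-115, 44), (-112, 45), (-109, 41), (-106, 43), (-103, 38), (-100, 35), (-97, 32), (-94, 32), (-91, 32), (-88, 30), (-85, 30), (-82, 30), (-79, 31), (-76, 32), (-73, 31), (-70, 30), (-67, 30), (-64, 25), (-61, 24)]
[(-130, 42), (-127, 38), (-124, 34), (-121, 31), (-118, 27), (-115, 24), (-112, 28), (-109, 39), (-106, 45), (-103, 61), (-100, 67), (-97, 70), (-94, 68), (-91, 61), (-88, 54), (-85, 50), (-82, 50), (-79, 44), (-76, 45), (-73, 44), (-70, 41), (-67, 39), (-64, 36), (-61, 34)]
[[315.0, 253.0], [311.0, 250.0], [305.0, 244.0], [302.0, 241.0]]
```

The frame is moving with the finger, having gone about 15 mm so far. I push the remaining 13 mm in small steps.

>>> arm_command:
  moves: [0.25,0,0,0,0.25,0,0,0,0.25,0,0,0,0.25,0,0,0,0.1,0,0,0,0,0,0,0]

```text
time: 10.43
ee_pos: [0.5585, -0.0332, -0.0162]
eef_rot: [0.645, 0.764, 0.0, -0.0]
ft_force: [-0.3, 0.5, -0.9]
width: 0.0004
grip_force: 0.0
```

>>> arm_command:
  moves: [0.1,0,0,0,0.1,0,0,0,0,0,0,0]

```text
time: 10.68
ee_pos: [0.5585, -0.0322, -0.0161]
eef_rot: [0.646, 0.764, 0.0, 0.0]
ft_force: [1.6, -3.4, -0.9]
width: 0.0005
grip_force: 1.4
```

```bash
python3 -c "
from h import *
st(); print(rear(r.camera('side'))[:18])"
```

```text
t 10.68 jig mm [-92.4  -1.3] z -16.1 toolx in jig deg -0.21 tz [ 0.001 -0.001 -1.   ] w 0.0005 F [-3.6 -1. ] -0.9
[(-130, 43), (-127, 43), (-124, 44), (-121, 44), (-118, 42), (-115, 38), (-112, 33), (-109, 29), (-106, 33), (-103, 45), (-100, 55), (-97, 61), (-94, 65), (-91, 65), (-88, 65), (-85, 66), (-82, 65), (-79, 57)]
```

>>> arm_command:
  moves: [0.1,0,0,0,0.1,0,0,0,0,0,0,0,0,0,0,0]

```text
time: 11.07
ee_pos: [0.5588, -0.0319, -0.0157]
eef_rot: [0.646, 0.763, -0.0, 0.001]
ft_force: [2.6, -7.6, -0.6]
width: 0.0003
grip_force: 4.2
```

```bash
python3 -c "
from h import *
st()"
```

```text
t 11.07 jig mm [-92.2  -1.6] z -15.7 toolx in jig deg -0.28 tz [ 0.002 -0.002 -1.   ] w 0.0003 F [-8.  -1.3] -0.6
```

The frame is home, since the force rises to 8 N with no further travel. I back off, lift to about tip z 140 and check it from the top.

>>> arm_command:
  moves: [-0.5,0,0,0,-1.5,0,0,0,0,0,-2.5,0,0,0,-2.5,0,0,0,-2.5,0,0,0,-2.5,0,0,0,-2.5,0,0,0,0,0,0,0,0,0]

```text
time: 11.82
ee_pos: [0.5619, -0.0489, 0.1099]
eef_rot: [0.645, 0.764, 0.001, 0.0]
ft_force: [-0.1, -0.3, -1.6]
width: 0.0006
grip_force: 0.0
```

```bash
python3 -c "
from h import *
st(); print(front(r.camera('top'))); im=r.camera('side'); np.save('E.npy',im); print(rear(im)[:18])
s=r.read_state()
# tip search: column darkness around predicted finger
for d in (0,.02,.035,.05): print(d,proj('side',s['ee_pos']+[0,0,d]).round(1))
g=cv2.cvtColor(im,cv2.COLOR_RGB2GRAY); u=int(proj('side',s['ee_pos']+[0,0,.035])[0]); v=int(proj('side',s['ee_pos']+[0,0,.035])[1])
print(u,v); print(g[v-14:v+22,u-12:u+14:3])"
```

```text
t 11.82 jig mm [-109.5   -1.8] z 109.9 toolx in jig deg -0.16 tz [ 0.002  0.001 -1.   ] w 0.0006 F [-0.2  0.2] -1.6
[(-60, 135), (-58, 134), (-56, 134), (-54, 132), (-52, 131), (-50, 130), (-48, 130), (-46, 129), (-44, 128), (-42, 126), (-40, 126), (-38, 125), (-36, 123), (-34, 122), (-32, 120), (-30, 118), (-28, 118), (-26, 117), (-24, 115), (-22, 114), (-20, 112), (-18, 109), (-16, 109), (-14, 107), (-12, 105), (-10, 104), (-8, 101), (-6, 100), (-4, 98), (-2, 95), (0, 93), (2, 91), (4, 90)]
[(-130, 44), (-127, 43), (-124, 44), (-121, 44), (-118, 43), (-115, 44), (-112, 44), (-109, 46), (-106, 49), (-103, 53), (-100, 62), (-97, 72), (-94, 83), (-91, 88), (-88, 87), (-85, 79), (-82, 71), (-79, 65)]
0 [327.9 199.2]
0.02 [328.3 188.5]
0.035 [328.5 180.3]
0.05 [328.8 171.9]
328 180
[[179 177  82  10  10  17  20  24 149]
 [178 176  82   9   8  19  25  30 156]
 [176 178  84   7  13  19  20  29 162]
 [172 177  83  12  21  23  22  33 166]
 [174 173  85  17  10  14  21  34 171]
 [173 170  77  15  13   7  22  33 175]
 [177 172  74   7   9  13  26  31 179]
 [179 172  75  14   4  22  25  37 182
[... 394 characters left out ...]
106 134  79 166 174 173 175 176 180]
 [106 136  46 152 177 177 176 175 181]
 [ 87 110  33 141 179 176 177 176 179]
 [ 56  67  32 146 181 177 174 172 176]
 [ 27  42  34 157 183 177 176 172 172]
 [ 31  32  41 168 185 179 177 174 174]
 [ 48  46  62 172 187 181 177 175 172]
 [ 73  71  74 170 185 182 176 176 170]
 [ 87  83  89 169 184 185 176 175 162]
 [ 95  92  97 168 183 185 179 178 165]
 [ 94  96  97 169 181 187 184 177 167]
 [ 93 100  97 170 178 187 183 178 164]
 [ 91  99  95 170 180 184 186 180 151]
 [ 94 100  98 171 180 182 188 182 145]
 [ 94  99  96 168 180 179 187 182 162]
 [ 95 101  94 163 180 179 184 183 177]
 [ 93  97  83 163 182 180 188 187 179]
 [ 89  92  80 167 182 179 185 184 177]]
```

>>> arm_command:
  moves: [2,-0.4,0,0,2.5,0,0,0,2.5,0,0,0,2.5,0,0,0,1.5,0,0,0,0.5,0,0,0,0,0,0,0,0,0,0,0]

```text
time: 12.58
ee_pos: [0.5379, 0.0621, 0.1083]
eef_rot: [0.646, 0.764, -0.001, -0.0]
ft_force: [0.5, -1.0, 0.5]
width: 0.0
grip_force: 0.0
```

```bash
python3 -c "
from h import *
st(); im=r.camera('top'); print(front(im,-28,28));print(front(im,10,28)); im=r.camera('side'); print(rear(im)[:18])
s=r.read_state()
g=cv2.cvtColor(im,cv2.COLOR_RGB2GRAY);p=proj('side',s['ee_pos']+[0,0,.038]); u,v=p.astype(int);print(u,v)
print(g[v-10:v+14:2,u-30:u+24:3])
cv2.imwrite('pics/p7.png',np.hstack([cv2.resize(r.camera('top')[150:270,200:390],(475,300),interpolation=2),cv2.resize(im[110:260,230:360],(325,300)[:2],interpolation=2)])[:,:,::-1])"
```

```text
t 12.58 jig mm [4. 3.] z 108.3 toolx in jig deg -0.22 tz [-0.001 -0.001 -1.   ] w 0.0 F [-1.1 -0.3] 0.5
[(-60, 86), (-58, 83), (-56, 75), (-54, 70), (-52, 69), (-50, 72), (-48, 71), (-46, 70), (-44, 71), (-42, 71), (-40, 72), (-38, 71), (-36, 69), (-34, 70), (-32, 71), (-30, 73), (-28, 79), (-26, 86), (-24, 89), (-22, 82), (-20, 76), (-18, 79), (-16, 78), (-14, 62), (-12, 43), (-10, 42), (-8, 45), (-6, 48), (-4, 47), (-2, 48), (0, 57), (2, 71), (4, 82)]
[(-60, 98), (-58, 92), (-56, 73), (-54, 54), (-52, 53), (-50, 55), (-48, 55), (-46, 55), (-44, 56), (-42, 55), (-40, 54), (-38, 56), (-36, 53), (-34, 54), (-32, 55), (-30, 57), (-28, 74), (-26, 102), (-24, 115), (-22, 105), (-20, 92), (-18, 90), (-16, 93), (-14, 69), (-12, 38), (-10, 30), (-8, 30), (-6, 29), (-4, 30), (-2, 29), (0, 34), (2, 47), (4, 72)]
[(-130, 41), (-127, 41), (-124, 41), (-121, 41), (-118, 41), (-115, 43), (-112, 40), (-109, 41), (-106, 44), (-103, 52), (-100, 58), (-97, 68), (-94, 80), (-91, 85), (-88, 83), (-85, 75), (-82, 67), (-79, 63)]
288 152
[[178 181 185 183 177 151  29  17  12  10   3  14  25  90 158 166 170 173]
 [180 180 181 184 180 137  22  15  19  12  11  18  19  98 157 161 167 172]
 [179 178 182 187 183 138  26  15  18   3   6  22  23  97 160 163 168 172]
 [178 181 177 183 186 142  21  15  12  13   2  18  23 105 164 161 165 173]
 [183 181 179 184 186 123  19  13  15   4  17  21  26 105 171 165 159 168]
 [186 181 180 181 185 138  20  18  11  23  12  20  34 107 172 169 163 161]
 [189 183 180 180 181 132  20  13  23  47  52  65 115 145 167 172 170 162]
 [181 186 181 179 180 112   7  18  19  91 130 149 175 176 171 169 173 166]
 [179 188 185 176 179 126  14  22  23 120 168 164 175 181 176 168 173 174]
 [174 184 187 179 175  90  15  20  22 109 171 163 165 178 180 171 169 171]
 [171 179 184 185 175  98  18  16  13 125 170 171 162 172 184 180 167 167]
 [170 176 182 183 178  99  23  12  31 147 173 171 169 162 176 181 173 165]]
```

```bash
cat >> h.py <<'E'
def rect(im,z=.028,step=4):
    "jig-plane view of the top picture: rows jig y -40..40, columns jig x -120..40"
    q=np.float32([(-120,-40),(60,-40),(60,40),(-120,40)]); s=np.float32([proj("top",np.r_[M@(k/1e3)+t,z]) for k in q])
    H=cv2.getPerspectiveTransform(s,(q+[120,40]).astype(np.float32)); return cv2.warpPerspective(im,H,(180,80))
E
python3 -c "
from h import *
a=cv2.imread('pics/top0.png')[:,:,::-1].copy(); b=r.camera('top')
for i in (a,b):
    g=cv2.cvtColor(rect(i),cv2.COLOR_RGB2GRAY); g=cv2.resize(g,(36,20),interpolation=cv2.INTER_AREA)
    print('x   ',' '.join('%3d'%(-117.5+5*k) for k in range(36)))
    for k,row in enumerate(g): print('%4d'%(-38+4*k),' '.join('%3d'%v for v in row))
"
```

```text
x    -117 -112 -107 -102 -97 -92 -87 -82 -77 -72 -67 -62 -57 -52 -47 -42 -37 -32 -27 -22 -17 -12  -7  -2   2   7  12  17  22  27  32  37  42  47  52  57
 -38  52  53  54  53  68  77  72  57  74  76  76  77  77  77  76  76  76  77  76  66  54  71  76  76  77  74  55  45  50  49  49  47  50  49  47  48
 -34  53  54  57  61  72  76  75  71  78  76  77  77  78  77  77  79  79  79  70  64  53  68  70  68  72  71  51  45  48  50  50  49  48  48  47  44
 -30  53  58 121 147 132 137 131 129 129 134 136 133 141 134 138 131 134 110  56  47  42  49  46  49  65  58  51  48  55  52  54  50  53  52  44  33
 -26  53  62 148 188 168 165 164 147 150 164 159 154 163 164 164 158 151 125  60  50  50  50  50  50  71  69  57  50 120 121 127 117 129 118  95  38
 -22  54  64 149 177 164 159 157 154 156 153 152 146 154 151 151 152 154 129  65  50  50  51  52  50  70  75  52  49 137 159 114 141 163 163 129  37
 -18  54  61 144 162 126  78  78  76  76  72  77  74  79  75  83 139 159 147  90  49  52  52  52  52  70  75  54  53 133 154 146 162 143 156 126  37
 -14  54  61 147 160 119  39  53  53  52  54  52  52 
[... 4465 characters left out ...]
 115 125 114  55  55  56  56  55  96 161 141  53  31  29  55  84  84  84  91 141 147 146 143  83 121 135
  26  58  59  61  58  59  58  58  94 172 171 162 163 141  48  54  56  56  55  81 119 106  61  30  31  46  82  84  85  90 138 146 145 142 105 131 135
  30  59  59  59  58  60  58  59  69 111 119 106 108  94  52  58  56  56  57  59  61  65  84  54  30  36  80  84  84  90 136 144 144 142 126 132 135
  34  59  61  59  59  70  77  74  66  77  76  78  73  77  71  78  73  74  73  76  69  62  90  81  49  36  77  84  84  91 135 142 141 135 129 132 134
  38  59  60  59  60  75  81  72  61  77  81  81  80  79  80  81  81  79  80  80  72  62  88  81  51  49  78  83  84  88 132 141 138 130 128 131 133
```

The rectified numbers show that the frame's rear edge moved from -110 to about -82 mm, so it is home. Next I push the grip over.

>>> arm_command:
  moves: [0.8,0,0,0,0.7,0,0,0,0.6,0,0,0,0.6,0,0,0,0.6,0,0,0,0.6,0,0,0,0,0,0,0]

```text
time: 13.37
ee_pos: [0.5313, 0.1035, 0.1088]
eef_rot: [0.645, 0.764, 0.0, -0.0]
ft_force: [1.2, 0.3, 0.6]
width: 0.0007
grip_force: 0.0
```

```bash
cat >> h.py <<'E'
def grip(im):
    "dark pixels of the side picture off the gripper: compare with plane y=0 of the jig; prints dark map over jig x, z"
    g=cv2.cvtColor(im,cv2.COLOR_RGB2GRAY)
    print("z\\x ",' '.join('%3d'%x for x in range(-10,176,6)))
    for z in range(200,20,-8): print('%4d'%z,' '.join('%3d'%g[tuple(proj("side",np.r_[M@[x/1e3,.011]+t,z/1e3])[::-1].round().astype(int))] for x in range(-10,176,6)))
E
python3 -c "
from h import *
st(); im=r.camera('side'); grip(im)"
```

```text
t 13.37 jig mm [45.9  2.5] z 108.8 toolx in jig deg -0.08 tz [-0.     0.001 -1.   ] w 0.0007 F [ 0.1 -1.2] 0.6
z\x  -10  -4   2   8  14  20  26  32  38  44  50  56  62  68  74  80  86  92  98 104 110 116 122 128 134 140 146 152 158 164 170
 200  55  42  14  15  16  31  24  12  16  19  15  18  31  33  40  68  83  87  73  63  68  67  70  57  34  31  28  38  42  58  53
 192  49  38  38  14  20  20  17  12   5  15  12  12  30  69  85  80  80  65  64  86  90  83  76  81  80  71  43  30  33  28  33
 184 143 109  54  21  23  20  16  18  15   2   2  49  69  99  91  85  87  82  86  85  68  66  84  88  77  80  62  48  25  17  25
 176 167 163 129  40  19  19  19  12  19  11  15  18  75 111 110 110 104  94  86  84  86  85  81  69  67  59  54  34  16  16  13
 168 169 169 133  44  21  25  16  15  15  16   7  22  40  75  99 113 115 113 114 107  94  86  84  86  85  67  53  45  14   6  20
 160 173 175 175 125  56  18  26  11   1  10   9  21  24  45  55  60  76  97 112 113 114 112  98  89  80  77  62  44  15  20  29
 152 173 171 166 162 128  86  19  11  11   5   6  49 102  62  43  45  43  49  60  72 1
[... 1406 characters left out ...]
 81  84  83  88  83  85  86  82  86  91 115 162 173 179
  56  87  87  88 108 127  93 104 107 135 105  93 101  99  92  92  88  87  83  83  87  86  86  84  83  82  89  87  88  85 110 150
  48  91  86  88  92 106 144 155 122 127 134 114 118  98  91  87  88  86  86  81  86  80  83  87  83  84  85  84  83  84  82  86
  40  75  52  54  40  74 106 106 121 123  99 101 103 101  87  88  84  86  86  87  84  83  86  86  83  83  84  86  81  82  82  87
  32 165  81  40  20  45  89  95  90  89  89  89  91  89  90  87  87  89  87  83  87  83  84  81  76  81  80  84  82  89  84  86
  24 174 174 115  76  47  98 102  91  88  86  93  93  88  92  88  87  85  81  81  82  82  81  80  79  80  83  80  86  83  82  85
```

```bash
python3 -c "
from h import *
a=cv2.imread('pics/side0.png')[:,:,::-1].copy(); b=r.camera('side')
for i in (a,b):
    g=cv2.cvtColor(i,cv2.COLOR_RGB2GRAY)[120:190,256:316:2]
    for k in range(0,70,3): print(120+k,' '.join('%3d'%v for v in g[k]))
    print()
s=r.read_state(); print(proj('side',s['ee_pos']+[0,0,.038]))
"
```

```text
120  79  83  84  83  90  88  94  95  99 102 107 109 103  53  25  32  28  28  41  37  88 116 121 136 140 142 147 152 157 166
123 103 104 108 105 103 104 105 110 108 111 106 112 102  55  27  26  29  34  32  47 123 164 163 163 160 155 151 157 162 167
126 107 109 106 108 110 107 107 107 108 106  99  96  92  62  56  49  40  26  32  45 124 171 173 167 163 159 156 155 153 159
129 102  94  92  88  74  75  71  62  58  58  56  50  53  48  45  51  46  38  37  44 120 166 171 175 171 167 164 162 159 156
132  54  55  52  53  49  53  54  45  37  36  29  37  34  30  30  35  39  43  41  49 116 155 160 165 172 172 172 167 162 164
135  44  40  41  40  37  38  39  43  49  40  23  22  12  19  20  51  98 111 122 132 151 155 160 156 162 165 170 173 170 167
138  48  54  65  74  81  92 110 114 120 106  38  17  19  19  20  81 141 150 149 143 149 155 155 159 160 160 162 164 166 168
141 139 154 161 166 173 171 170 165 151  99  29  22  21  24  22  74 145 158 155 152 148 150 152 155 158 162 162 160 162 162
144 171 176 172 173 177 177 174 171 154  94  20  13  20  17  24 104 156 160 160 158 155 153 146 152 153 157 
[... 4179 characters left out ...]
3 164 178 178 167 166 166 170 167 159 163 172 177 173
177  85  87  88  81  86  84  88 102 105 130 149 128 128 149 172 143 108 116 164 149 162 171 166 163 168 170 160 160 166 178
180  84  84  87  88  87  89  91  87  88  88 103 130 128 115 164 182 175 133 129 112  99 126 163 170 166 170 171 165 159 163
183  82  87  84  87  85  88  89  94  87  91 102 129 110  93 103 132 161 168 133  91  83  87  97 137 162 165 168 168 142 106
186  79  81  84  88  86  87  91 104  94 137 162 140 102  90  89  99 118 151 131  78  82  82  84  90  99 129 152 143  62  31
189  80  79  81  82  85  86  91 111  94 102 159 123  91  87  87  85  74  54  40  39  71  88  88  87  89  92 122 154  94  38

[276.5901753 143.6029693]
```

>>> arm_command:
  moves: [0.6,0,0,0,0.6,0,0,0,0.6,0,0,0,0.6,0,0,0,0.6,0,0,0,0.4,0,0,0,0,0,0,0,0,0,0,0,0,0,0,0,0,0,0,0]

```text
time: 14.3
ee_pos: [0.526, 0.1348, 0.1088]
eef_rot: [0.646, 0.764, 0.0, -0.0]
ft_force: [0.6, 0.7, 0.5]
width: 0.0006
grip_force: 0.0
```

```bash
python3 -c "
from h import *
st(); s=r.read_state()
b=r.camera('side')
g=cv2.cvtColor(b,cv2.COLOR_RGB2GRAY)[115:215,220:310:3]
print('    ',' '.join('%3d'%v for v in range(220,310,3)))
for k in range(0,100,3): print(115+k,' '.join('%3d'%v for v in g[k]))
print(proj('side',s['ee_pos']+[0,0,.038]))
for p in [(85,162),(116,142),(126,124),(138,86),(141,65)]: print(p,proj('side',np.r_[M@[p[0]/1e3,0]+t,p[1]/1e3]).round(1))
"
```

```text
t 14.3 jig mm [77.7  2.4] z 108.8 toolx in jig deg -0.23 tz [ 0.  0. -1.] w 0.0006 F [ 0.5 -0.7] 0.5
     220 223 226 229 232 235 238 241 244 247 250 253 256 259 262 265 268 271 274 277 280 283 286 289 292 295 298 301 304 307
115  63  64  59  29  34  29  49  76  72  80  82  87  81  14  10  18  25  21  22  55  85  30  29  30  39  50  81  84  89  86
118  62  64  64  64  40  35  44  75  78  78  86  87  84  44   2   4  16  24  23  69  90  32  30  24  38  54  81  84  88  94
121  62  63  61  63  43  34  36  71  71  76  85  87  89  72   8  14  10  18  17 100 107  30  31  30  34  76 152 158 160 159
124  65  64  63  66  46  28  35  42  74  79 109 108 104  85   9  14   8  17  27 107 106  44  38  26  33  80 174 170 166 161
127  68  74  75  77  62  29  29  23  49  79 110  94  33  13  13  20  11  15  23  74  72  57  60  47  41  79 179 176 174 167
130  80  83  81  82  64  24  31  27  33  64 106  77  22  17   2  16  17  17  25  54  55  47  47  43  38  77 163 177 177 176
133  80  83  80  77  69  53  56  55  59  59  61  58  31  20   3   8  13  18  22  42  45  45  55  55  52  93 162 167 172 181
136  7
[... 2791 characters left out ...]
09  90  90  89 103  84  85  89  74  72  39  38  44 103
205  72  78  78  79 122 163 176 179 175 135  85  58  42  58 134 170 168 123  91  90  97  46  71  87  78  74  69  55  60  74
208  80  79  84  76 158 171 174 180 165  47  39  44  38  39  56 141 175 176 113  93 101  52  33  70  85 100 102 124 113 134
211  75  73  76  70 148 168 173 179 178 104  32  35  41  41  43  47 128 166  82 123 100  59  56  68  79  88 153 172 167 158
214  76  79  86  73 151 169 168 176 184 175 101  36  66 100 117 103  60 112 150 104  81 115 139 172 172 166 167 151 135 119
[267.34361734 137.084376  ]
(85, 162) [266.2 127.8]
(116, 142) [258.4 132.1]
(126, 124) [256.3 138.9]
(138, 86) [254.3 154.3]
(141, 65) [254.1 163.2]
```

>>> arm_command:
  moves: [0.6,0,0,0,0.6,0,0,0,0.6,0,0,0,0.6,0,0,0,0.6,0,0,0,0,0,0,0,0,0,0,0,0,0,0,0]

```text
time: 15.02
ee_pos: [0.521, 0.1645, 0.1088]
eef_rot: [0.646, 0.764, -0.0, 0.0]
ft_force: [0.9, -0.9, -0.3]
width: 0.0003
grip_force: 0.0
```

```bash
cat >> h.py <<'E'
def dump(b,u0=220,u1=310,v0=115,v1=215,s=3):
    g=cv2.cvtColor(b,cv2.COLOR_RGB2GRAY)
    print('    ',' '.join('%3d'%v for v in range(u0,u1,s)))
    for v in range(v0,v1,s): print('%4d '%v,' '.join('%3d'%k for k in g[v,u0:u1:s]))
E
python3 -c "
from h import *
st(); s=r.read_state()
dump(r.camera('side'),220,300,115,190)
print(proj('side',s['ee_pos']+[0,0,.038]))
"
```

```text
t 15.02 jig mm [107.8   2.3] z 108.8 toolx in jig deg -0.2 tz [ 0. -0. -1.] w 0.0003 F [-1.  -0.8] -0.3
     220 223 226 229 232 235 238 241 244 247 250 253 256 259 262 265 268 271 274 277 280 283 286 289 292 295 298
 115   64  64  68  61  39  33  47  72  76  80  80  10  15  14  23  20  58  85  89  87  88  34  24  24  38  45  79
 118   64  62  61  63  40  34  47  76  72  78  83  28   6  16  18  14  67  90  88  98  89  29  28  26  40  51  80
 121   64  62  66  65  42  32  36  71  74  75  83  43   4  15  14  23  96 110 115 111 107  30  24  28  39  73 151
 124   66  64  61  61  45  30  32  48  72  78 104  65  15  17  16  10 102 113 115 117 106  38  37  28  41  80 174
 127   70  70  74  79  64  31  28  23  50  80 111  74  10  18  23  18  92  98  96  75  77  59  58  44  37  81 175
 130   80  83  82  83  63  26  32  24  29  63 107  77   5   2  25  21  46  59  57  54  53  49  44  42  37  75 166
 133   82  81  80  85  74  54  53  56  61  59  59  57  47  18  24  28  43  36  39  40  43  44  50  58  54  90 161
 136   74  67  65  57  59  59  57  54  53  44  44  42  43  45  47  45  53  66  78  83
[... 1294 characters left out ...]
85  83  81  86  89  81  85  84  83  85  80  86  90 122 147 111 116 154 132  87  88 106 167 175 165 166
 175   83  85  86  87  84  88  85  83  86  83  83  84  83  85 153 165 174 141 148 157 132  92  87  93 143 176 166
 178   80  85  88  86  85  88  86  82  82  83  81  86  82  87 133 135 163 133 120 154 158 121  94  95 133 178 176
 181   82  82  82  84  81  85  92  87  80  85  82  81  85  81  89 111 122 105 115 150 158 167 171 161 165 174 178
 184   84  85  85  85  87  84  89  88  83  84  84  80  80  81  85  89  91 119 140 113 124 151 159 168 173 175 172
 187   83  84  81  81  86  80  85  91  90  86  82  80  80  81  86  87  91 143 168 104 159 158 135 122 167 170 172
[259.35866283 131.48159404]
```

The side numbers show the grip fallen past upright with its free end near (253,141), which puts handle_end at about (133,107) in jig x, z. That fits the unlocked rest at about 2.4 rad. I move the fingertips over the grip's end and press down.

>>> arm_command:
  moves: [0.8,0,0,0,0.8,0,0,0,0.8,0,0,0,0.5,0,0,0,0,0,0.7,0,0,0,0.7,0,0,0,0.6,0,0,0,0,0]

```text
time: 15.73
ee_pos: [0.5153, 0.1925, 0.0871]
eef_rot: [0.646, 0.764, -0.001, -0.0]
ft_force: [0.0, -0.2, 0.3]
width: 0.0009
grip_force: 0.0
```

>>> arm_command:
  moves: [0,0,0.4,0,0,0,0.4,0,0,0,0.4,0,0,0,0.4,0,0,0,0,0]

```text
time: 16.15
ee_pos: [0.5161, 0.1936, 0.0723]
eef_rot: [0.645, 0.764, 0.0, -0.0]
ft_force: [1.0, 0.4, 2.1]
width: 0.0006
grip_force: 0.9
```

>>> arm_command:
  moves: [0,0,0.4,0,0,0,0.4,0,0,0,0.3,0,0,0,0,0]

```text
time: 16.48
ee_pos: [0.5159, 0.193, 0.0611]
eef_rot: [0.646, 0.764, -0.0, -0.0]
ft_force: [0.1, -0.5, 1.1]
width: 0.0004
grip_force: 0.6
```

```bash
python3 -c "
from h import *
st(); s=r.read_state()
dump(r.camera('side'),220,300,127,190)
print(proj('side',s['ee_pos']+[0,0,.038]))
"
```

```text
t 16.48 jig mm [136.8   2.5] z 61.1 toolx in jig deg -0.2 tz [-0.001 -0.001 -1.   ] w 0.0004 F [-0.5  0. ] 1.1
     220 223 226 229 232 235 238 241 244 247 250 253 256 259 262 265 268 271 274 277 280 283 286 289 292 295 298
 127   27  65  78  77  61  30  27  30  21   7  15  12  21  11  68 107 108  96  97  79  76  60  55  48  41  81 177
 130   39  79  83  82  62  26  28  29  27   4  12  10  26   9  47  56  62  56  56  51  53  48  46  40  40  76 169
 133   77  82  84  85  67  56  55  56  50   8  18  16  24  11  39  43  44  42  41  46  42  42  57  53  56  95 162
 136   73  66  66  62  58  58  56  53  51  19  10  17  20  11  39  47  52  66  83  87 117 119 143 141 150 157 163
 139   55  52  53  45  43  38  39  38  45  29   9  13  22  27 109 125 152 152 173 168 173 170 167 162 152 152 159
 142   42  43  41  45  50  58  74  88 107  82   7   5  20  44 171 183 178 168 167 174 175 173 168 165 163 158 156
 145   70  79  98 123 132 162 166 177 179 128  10  14  12  46 167 181 181 177 169 166 172 174 172 168 169 167 159
 148  160 173 170 178 173 176 177 174 180 150  27   7  21  38 166 178 183 181 
[... 845 characters left out ...]
84  84  82  89  87  86  89  87  84  86  85  90 155 135  41  38 130 136 114  89  90 113 175 179 165 168
 175   83  82  86  83  89  90  86  85  89  84  84  85  98 161 161 129  52 113 160 146 127  96  92 151 178 178 168
 178   87  83  84  85  83  92  87  88  86  85  82  83  85  97 109 127 141 125 127 156 143 150 147 168 174 178 178
 181   87  84  83  84  83  83  90  89  83  83  82  81  85  82  89 112 124 116 118 150 159 168 175 172 176 173 178
 184   82  84  83  82  88  83  85  89  86  86  83  80  82  83  95  92  94 134 119 122 133 155 167 165 174 175 171
 187   81  85  86  89  91  91  86  89  84  86  88  83  82  91 154  98  94 144 165 106 164 160 139 129 167 173 171
[253.15920892 148.88024102]
```

Contact is made and the grip is going down. I keep pressing to the end of the stroke, where the grip's upper side is at z 72 and the reported z should be about 35.

>>> arm_command:
  moves: [0,0,0.3,0,0,0,0.3,0,0,0,0.3,0,0,0,0.3,0,0,0,0,0]

```text
time: 16.95
ee_pos: [0.5156, 0.1931, 0.049]
eef_rot: [0.646, 0.764, -0.001, -0.0]
ft_force: [-0.2, 0.3, -0.0]
width: 0.0001
grip_force: 0.0
```

>>> arm_command:
  moves: [0,0,0.25,0,0,0,0.25,0,0,0,0.25,0,0,0,0,0]

```text
time: 17.28
ee_pos: [0.5158, 0.1932, 0.0417]
eef_rot: [0.646, 0.764, -0.0, -0.0]
ft_force: [-0.2, 1.0, 1.0]
width: 0.0006
grip_force: 0.0
```

>>> arm_command:
  moves: [0,0,0.2,0,0,0,0.2,0,0,0,0,0]

```text
time: 17.53
ee_pos: [0.5159, 0.1933, 0.0379]
eef_rot: [0.646, 0.764, -0.0, -0.0]
ft_force: [-0.5, 0.1, 0.6]
width: 0.0005
grip_force: 0.0
```

```bash
python3 -c "
from h import *
st(); s=r.read_state()
dump(r.camera('side'),220,300,139,190)
print(proj('side',s['ee_pos']+[0,0,.038]))
"
```

```text
t 17.53 jig mm [137.    2.4] z 37.9 toolx in jig deg -0.19 tz [-0. -0. -1.] w 0.0005 F [0.2 0.4] 0.6
     220 223 226 229 232 235 238 241 244 247 250 253 256 259 262 265 268 271 274 277 280 283 286 289 292 295 298
 139   28  42  52  43  40  40  42  38  33   8  15  10  22  15  64 125 151 153 172 175 171 170 166 164 157 155 158
 142   26  32  40  39  51  52  72  88 100  34  16   5  16  15 116 180 181 170 169 176 175 174 170 167 166 159 156
 145   69  83  96 124 131 165 166 177 175  82   6  11  24  14 136 181 183 178 173 166 175 177 176 169 171 167 160
 148  161 173 173 180 176 177 179 175 180 125   8  11  19  28 148 182 184 180 177 171 163 171 175 172 168 170 167
 151  169 180 173 165 156 153 160 175 177 145   3  18  21  31 165 180 178 185 179 175 171 164 172 176 176 170 172
 154  130 116 107  88  87  86  89 125 170 144  17  12  22  34 165 177 180 182 185 180 172 168 161 172 177 176 168
 157   85  87  88  87  88  87  85  90 134 144  29  13  17  34 160 180 178 180 185 185 179 170 171 161 171 180 176
 160   85  87  85  89  85  88  83  87  90  90  74  12  22  56 162 183 178 177 177 182 18
[... 379 characters left out ...]
85  85  87  93  88  83  82  85  86  86  73  34  24  25  32  35  43  86 116  91  89 119 179 177 167 169
 175   82  86  82  87  90  90  87  81  83  85  85  85  80  49  36  56  36  51  98 123 130  92  91 116 178 179 167
 178   83  85  83  88  87  91  90  89  81  86  82  82  86  87  87 122 130 161 162 168 114 124 123 123 174 180 178
 181   86  82  87  86  83  86  89  86  86  85  84  84  88  84  88 113 125 129 158 157 147 156 177 174 177 171 179
 184   87  85  84  83  88  88  90  89  86  83  82  79  82  88  86  89  94 112 124 145 145 157 167 166 171 175 174
 187   82  84  82  87  88  88  87  92  84  83  86  80  79  83 112  96  93 144 135 110 167 158 140 127 168 173 172
[253.75155782 159.34906706]
```

>>> arm_command:
  moves: [0,0,0.15,0,0,0,0.15,0,0,0,0,0]

```text
time: 17.83
ee_pos: [0.516, 0.1934, 0.0351]
eef_rot: [0.646, 0.764, -0.0, -0.0]
ft_force: [0.0, 0.4, -0.1]
width: 0.0002
grip_force: 0.0
```

>>> arm_command:
  moves: [0,0,0.15,0,0,0,0.15,0,0,0,0,0]

```text
time: 18.08
ee_pos: [0.516, 0.1933, 0.032]
eef_rot: [0.646, 0.764, -0.0, -0.0]
ft_force: [-0.1, -0.3, -0.4]
width: 0.0006
grip_force: 0.0
```

>>> arm_command:
  moves: [0,0,0.15,0,0,0,0.15,0,0,0,0,0]

```text
time: 18.33
ee_pos: [0.516, 0.1933, 0.0291]
eef_rot: [0.646, 0.764, -0.0, -0.0]
ft_force: [-0.8, 0.0, 0.2]
width: 0.0004
grip_force: 0.1
```

>>> arm_command:
  moves: [0,0,0.15,0,0,0,0.15,0,0,0,0,0]

```text
time: 18.58
ee_pos: [0.5162, 0.1938, 0.0265]
eef_rot: [0.645, 0.764, 0.0, -0.0]
ft_force: [-1.2, -0.2, 5.6]
width: 0.0007
grip_force: 2.9
```

```bash
python3 -c "
from h import *
st(); s=r.read_state()
dump(r.camera('side'),220,300,145,190)
print(proj('side',s['ee_pos']+[0,0,.038]))
"
```

```text
t 18.58 jig mm [137.4   2. ] z 26.5 toolx in jig deg -0.18 tz [ 0.     0.001 -1.   ] w 0.0007 F [0.  1.2] 5.6
     220 223 226 229 232 235 238 241 244 247 250 253 256 259 262 265 268 271 274 277 280 283 286 289 292 295 298
 145   22  46  98 126 132 166 166 179 164  28  10   7  25  24  80 181 183 177 168 166 172 174 174 168 167 164 156
 148   64 102 170 181 176 177 177 173 178  70   0   1  26  16 104 179 183 184 176 169 165 171 177 174 171 170 168
 151  166 180 172 173 175 169 168 174 180 111  15  14  14  18 129 177 181 186 181 175 168 165 170 180 175 168 170
 154  149 151 127  96  95  89  92 122 164 143  24   4  22  24 141 178 177 183 183 176 172 170 160 171 178 172 169
 157   87  85  88  87  84  89  86  85 123 144  23   5  26  26 156 176 176 180 181 186 176 172 168 163 173 179 175
 160   85  84  87  91  86  90  85  85  88  83  13  14  19  24 147 184 174 176 178 183 183 175 167 168 160 169 178
 163   87  84  85  88  88  84  89  84  85  82  23   8  24  28 138 182 182 162 156 171 182 181 175 168 169 157 171
 166   85  87  87  91  88  88  88  87  82  83  33  15  23  33  61 121 111  94  
[... 160 characters left out ...]
84  84  81  91  88  82  85  84  85  86  63  21  24  32  33  34  58  91 114  86  90 119 180 180 166 170
 175   84  86  86  86  86  89  87  80  82  82  86  85  75  29  34  52  38  42 102 120 127  94  87 114 176 178 165
 178   83  86  85  83  83  92  90  83  84  83  82  85  84  77  74 122 131 154 164 161 110 108  98 104 166 181 175
 181   83  87  87  86  86  83  89  86  85  82  77  81  86  82  86 113 122 134 152 151 142 152 174 165 175 174 181
 184   84  85  83  83  86  84  87  88  83  83  79  82  84  85  87  89  95 108 126 142 136 157 166 166 174 175 171
 187   79  87  84  84  90  86  84  91  86  89  84  79  83  84  90  91  97 142 135 108 162 152 141 128 170 173 170
[254.119799   164.30529421]
```

>>> arm_command:
  moves: [0,0,0.15,0,0,0,0.15,0,0,0,0,0]

```text
time: 18.88
ee_pos: [0.5164, 0.194, 0.0241]
eef_rot: [0.645, 0.764, 0.001, -0.0]
ft_force: [-3.9, 0.7, 13.0]
width: 0.0004
grip_force: 6.4
```

>>> arm_command:
  moves: [0,0,0.15,0,0,0,0.15,0,0,0,0,0]

```text
time: 19.13
ee_pos: [0.5165, 0.1944, 0.0214]
eef_rot: [0.645, 0.764, 0.001, -0.0]
ft_force: [-5.0, 1.7, 15.1]
width: 0.0004
grip_force: 7.7
```

```bash
python3 -c "
from h import *
st(); s=r.read_state()
b=r.camera('side'); dump(b,226,300,145,190)
i=cv2.imread('pics/side0.png')[:,:,::-1].copy()
cv2.imwrite('pics/p8.png',cv2.resize(b[110:260,215:365],(600,600),interpolation=2)[:,:,::-1])
"
```

```text
t 19.13 jig mm [138.    1.7] z 21.4 toolx in jig deg -0.17 tz [ 0.     0.002 -1.   ] w 0.0004 F [2.5 4.6] 15.1
     226 229 232 235 238 241 244 247 250 253 256 259 262 265 268 271 274 277 280 283 286 289 292 295 298
 145   96 125 133 162 165 181 145  23  14  11  21  19  67 176 178 177 174 166 173 176 176 169 166 167 160
 148  168 181 174 178 178 175 173  46  10  10  24  14  80 179 183 180 177 172 168 170 174 174 166 171 167
 151  173 172 174 170 178 174 177  90   7  13  27   7 106 176 179 185 179 171 171 163 169 177 177 168 168
 154  128 109  97  92  92 122 162 132  23   9  20  19 129 177 179 181 184 178 173 168 160 170 178 174 168
 157   88  87  86  89  84  89 123 150  25   6  19  25 147 175 177 179 185 186 177 175 170 161 172 179 175
 160   86  89  84  84  87  86  87  85  11   9  16  16 146 184 176 177 178 183 183 176 169 166 161 169 179
 163   87  89  89  88  90  86  84  81  20   1  17  23 139 182 179 163 153 171 184 180 172 166 169 159 169
 166   84  92  86  84  89  85  85  82  19  14  21  24 121 152 110  92  87 105 163 184 181 172 168 167 158
 169   83  86  89  88  86  90  81  82  35  11  16  27  37  79  86  93  87  87  95 141 181 176 169 166 169
 172   87  86  92  87  85  84  81  84  76  31  24  26  36  27  47  82  92 115  90  87 114 175 177 170 169
 175   84  83  84  91  88  84  84  83  84  74  39  23  33  56  37  39 121 122 130  93  88 106 167 176 168
 178   84  87  87  88  90  81  84  84  81  85  81  57  40 123 126 144 161 170 114 109  96  92 148 180 175
 181   85  88  89  86  89  86  84  83  78  81  83  84  75 113 123 146 156 149 148 144 171 160 173 172 179
 184   85  85  86  83  87  89  85  85  86  75  81  85  85  91  95 116 135 141 136 151 161 161 173 174 171
 187   84  90  86  86  87  91  89  84  81  81  79  84  90  86  94 141 136 119 158 146 141 126 171 175 175
```

```bash
python3 -c "
from h import *
for p in [(155,11,58),(141,11,58),(120,11,58),(100,11,58),(80,11,58),(155,11,72),(141,11,72),(120,11,72),(100,11,72),(80,11,72)]: print(p,proj('side',np.r_[M@[p[0]/1e3,p[1]/1e3]+t,p[2]/1e3]).round(1))
print(r.read_state()['joint_torque'].round(1))
"
```

```text
(155, 11, 58) [246.2 164.9]
(141, 11, 58) [249.5 167.6]
(120, 11, 58) [254.5 171.8]
(100, 11, 58) [259.4 175.9]
(80, 11, 58) [264.5 180.1]
(155, 11, 72) [245.8 158.8]
(141, 11, 72) [249.1 161.4]
(120, 11, 72) [254.1 165.5]
(100, 11, 72) [259.1 169.5]
(80, 11, 72) [264.2 173.7]
[  1.4 -43.    8.3 -29.    0.5  -1.8   0. ]
```

View pics/p8.png

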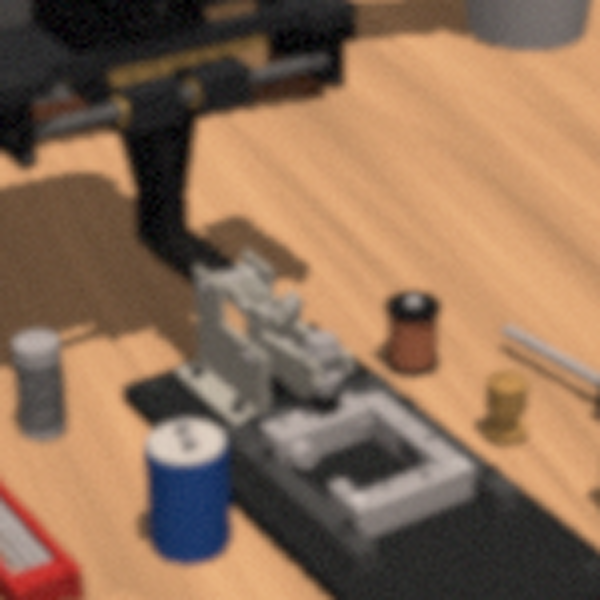

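The picture shows the bar down with its pad on the frame's front bar, the frame against the stop, and the grip lying level under the finger at full-frame (252,168). I lift off and check that it stays down.

>>> arm_command:
  moves: [0,0,-0.5,0,0,0,-1,0,0,0,-2,0,0,0,-2.5,0,0,0,-2.5,0,0,0,-2.5,0,0,0,0,0,0,0,0,0]

```text
time: 19.85
ee_pos: [0.517, 0.1938, 0.1317]
eef_rot: [0.646, 0.764, 0.001, 0.0]
ft_force: [-0.4, -0.5, -1.0]
width: 0.0002
grip_force: 0.0
```

```bash
python3 -c "
from h import *
st()
b=r.camera('side'); np.save('G.npy',b); dump(b,232,300,133,193)
"
```

```text
t 19.85 jig mm [137.3   1.3] z 131.7 toolx in jig deg -0.19 tz [ 0.002  0.002 -1.   ] w 0.0002 F [-0.4  0.5] -1.0
     232 235 238 241 244 247 250 253 256 259 262 265 268 271 274 277 280 283 286 289 292 295 298
 133   65  45  53  60  58  57  53  55  53  50  47  45  47  42  40  37  47  49  48  53  52  93 159
 136   58  54  56  53  51  44  45  38  42  40  40  45  52  65  76  88 114 119 139 141 145 155 162
 139   43  38  35  41  41  42  50  61  71  89 112 125 148 149 171 170 168 166 164 158 153 152 156
 142   51  55  71  89 108 124 152 161 168 175 180 180 173 167 165 171 173 171 167 163 160 154 151
 145  125 160 164 176 176 173 179 181 175 174 175 180 179 175 168 163 169 174 171 165 167 162 158
 148  102 154 173 170 177 173 172 182 179 177 174 177 182 179 173 165 161 169 174 170 164 166 164
 151   85  88 137 168 173 177 172 173 182 178 174 176 177 183 180 171 165 161 171 175 168 166 164
 154   86  87  88 105 147 175 175 171 176 183 178 175 179 182 182 176 172 165 158 166 177 175 166
 157   85  91  85  84  89 108 123 163 171 177 179 163 152 173 181 183 173 169 166 160 170 176 173
 160   
[... 370 characters left out ...]
78 166 165 168
 172   86  87  82  85  82  83  87  70  30  22  23  24  33  50  86 123 119 124 175 178 177 164 167
 175   87  88  85  81  87  78  81  81  77  41  33  54  33  48 108 125 166 169 172 174 177 174 166
 178   81  85  86  84  86  84  83  85  83  84  68 119 128 157 158 163 114 151 170 173 171 177 173
 181   87  83  93  83  85  90  91 104 124 148 158 114 123 129 151 151 141 148 171 169 174 171 175
 184  110  83  86  95 109 138 113  99 132 166 161  94  91 114 119 139 142 149 164 163 169 170 172
 187  140 158 152 170 172 144  90  76  82 122 157  96  91 141 131 109 162 156 141 124 164 169 169
 190  174 174 172 170 177 172 142  87  79  80 100  92  90 143 155 100  99 108 119 131 144 163 172
```

```bash
python3 -c "
from h import *
g=cv2.cvtColor(rect(r.camera('top')),cv2.COLOR_RGB2GRAY)
print([(x,int(g[20:60,x+120].mean())) for x in range(-100,-62,2)]); print(rear(np.load('G.npy'))[6:18]); st()
print(r.close_job())"
```

```text
[(-100, 61), (-98, 61), (-96, 61), (-94, 61), (-92, 61), (-90, 61), (-88, 61), (-86, 61), (-84, 68), (-82, 114), (-80, 171), (-78, 184), (-76, 177), (-74, 172), (-72, 173), (-70, 148), (-68, 84), (-66, 43), (-64, 48)]
[(-112, 40), (-109, 40), (-106, 43), (-103, 48), (-100, 56), (-97, 66), (-94, 76), (-91, 82), (-88, 80), (-85, 73), (-82, 66), (-79, 61)]
t 19.95 jig mm [137.    2.7] z 129.7 toolx in jig deg -0.18 tz [-0.001 -0.    -1.   ] w 0.0005 F [-0.2  0.1] -1.1
the job is handed in; nothing more can be done
None
```

The frame is home against the end stop, with its rear edge measured at jig x ≈ -82 mm. The clamp handle stayed down in its clamped position after release, and the job was handed in at about 20 s with the arm clear of everything.

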